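# Make room on a control panel's rail and clip in the meter

### The job

Make room on the panel's mounting rail: slide the three narrow modules along it towards the empty end one at a time - the timer first, then the breaker, then the relay, never pushing one along with another - until the timer stands against the end clamp and each of the others is closed up against the one before it; the power supply stays where it is. Then fit the loose wide meter into the space opened beside the power supply: hook the lip of its foot under the rail's far edge, pivot its near side down until it snaps flat on the rail, and let go. Leave the spare breaker, bottle, carton and screwdriver on the bench undisturbed.

Things in the scene. Friction and masses are not known exactly. Their poses are not given: they have to be found in the camera images.
- panel: Aluminium mounting plate, 260 (x) x 320 (y) x 4 mm, fixed on the bench. Origin: centre of its underside. Its x points away from the robot across the rail, y along the rail (+y to the robot's left), z up. A steel top-hat rail lies on it along y at x 0. On the rail from +y to -y: end clamp, power supply, relay, breaker, timer, empty length, end clamp. 'Panel y' etc. below means in this frame.
- rail_far_edge (a point): Lower outer edge of the rail's far brim (the side away from the robot), middle of the rail, panel (mm) x 17.5, y 0, z 17.5. Both brims are 1.5 mm thick (top at z 19), edges at x -17.5 and +17.5 all along the rail; below them, outside |x| 12.5, it is free down to the plate at z 4.
- end_clamp (a point): Inner face of the grey end clamp at the empty end, panel y -114 mm, x 0, z 40. Clamps are 10 mm thick, up to z 53. The one at the power supply's end has its inner face at y +114.
- duct_near (a point): Top middle of the near wiring duct, panel x -85, z 54 mm: 42 mm wide, runs the whole panel. A second one is at x +85. Modules stand between the ducts.
- psu_nose (a point): Power supply, 54 mm along the rail, dark vent slits on top; centre of its nose, panel x 0, y +87, z 67 mm. It stands against the +y end clamp, so its -y face is at panel y +60; about 6 N would shift it.
- relay_nose (a point): Relay, two flat oblong covers on top: centre of its nose. All modules have one section: housing 90 mm (x) from panel z 19 to 53 whose tops are the terminal shoulders, above it a nose 45 mm (x), z 53 to 81, over the rail centre, which can be pinched across x. Relay, breaker and timer are 36 mm along the rail.
- relay (a joint): Slide of the relay along the rail towards panel -y, m; its centre is at panel y = 0.042 - value; travel 0 to 0.066. It cannot be lifted off; its spring foot drags with about 4 N and it stays where left. It touches the breaker when both values are equal.
- breaker_nose (a point): Breaker, dark toggle bar 8 mm high on top: centre of its nose. Nose 45 (x) x 36 x 28 mm, its centre at panel x 0, z 67, housing shoulders 14 mm below this point.
- breaker (a joint): Slide of the breaker, as the relay's; its centre is at panel y = 0.006 - value. It touches the timer when both values are equal.
- timer_nose (a point): Timer, two round dials 4 mm high on top: centre of its nose. Nose 45 (x) x 36 x 28 mm, its centre at panel x 0, z 67, housing shoulders 14 mm below this point.
- timer (a joint): Slide of the timer, as the relay's; its centre is at panel y = -0.030 - value; at 0.066 it stands against the end clamp.
- meter_mid (a point): Centre, half-way up, of the loose meter: section as the other modules, 90 (x) x 54 (y) x 70.5 mm tall, about 0.24 kg, display window and three small keys on top. It stands upright on the bench left or right of the panel, turned up to 0.6 rad. x points to its hook side (hook away from the robot). Clipped flat on the rail this point is at panel x 0, z 45.75 mm, axes as the panel's.
- meter_nose (a point): Centre of the meter's nose, 45 (x) x 54 (y) mm, 42.5 to 70.5 mm above its underside; the shoulders, 42.5 up, reach to x +-45, housing underside 8.5 up, feet (x 18 to 30 and -40.5 to -28.5) down to 0.
- meter_lip (a point): Tip of the rigid hook lip under the meter: 14 mm to +x of its centre, 3.5 mm above its underside (top of the lip). The slot above it, 5 mm high up to the housing underside, opens to -x and ends at x +18. Tilt the meter about 20 degrees, near side up, to bring the lip from beyond under the rail's far brim; the brim then lies in the slot.
- meter_latch_tip (a point): Tip of the meter's sprung latch wedge under its near side, x -15.3 mm, 4.5 mm above the underside. It gives way outwards up to 4 mm against 3 to 8 N and snaps under the rail's near brim when, with the lip hooked, that side is pressed down with about 10 N.
- spare_mid (a point): Bystander: spare loose breaker, 90 x 36 x 70.5 mm, toggle on top, standing upright on the bench on the other side of the panel from the meter; centre, half-way up.
- bottle: Bystander: white plastic bottle, diameter 72 mm, 150 mm tall, standing on the bench; origin at the centre of its base.
- carton: Bystander: open cardboard carton 100 x 120 x 55 mm; origin at the centre of its base.
- screwdriver: Bystander: screwdriver 190 mm long with a black handle, lying along y on the bench beyond the panel; origin under its middle.
Not all that is in view belongs to the job. Leave any purple look-alike of the part that bears meter_mid alone.

How it is judged:
By the outcome, as a careful person would: the job done as asked, in the order asked, and still so for the second after the job is handed in, with the robot touching nothing.
It also fails if it takes over 61 s, if anything falls off the work surface, if the arm or the gripper's body presses on something with over 40 N, if the wrist force passes 120 N, or if a joint passes its speed limit or range.

### The arm

A 6-joint arm with a two-finger parallel gripper is mounted at the origin on the work surface. World frame = base frame: x ahead of the robot, y to its left, z up, the work surface at z = 0. Lengths are in m, angles in rad, forces in N, time in s.
With the tool pointing down it reaches from about 0.375 to 0.9 m from the base axis. Payload 3.1 kg.
Tool frame: the origin (TCP) lies at the very end of the fingers, on their centre line; the grasp point (between the pads) lies 19 mm behind it; z points along the fingers, y is the line along which they close (so a half turn about z gives the same grasp; the last joint's range is limited). The gripper opens to 85 mm and grips with 20 to 120 N. Pads are 22 mm wide; open, the fingers measure 114 mm over their backs; the gripper's body (76 mm by 85 mm) begins 54 mm behind the grasp point. The pads swing forward as they close: fully open they stand 13 mm farther back than shut.
Start: joints at [-1.363, 0.527, 1.433, -0, 1.181, -0.178], TCP at [0.236, -0.579, 0.231] pointing down, gripper open.
Joint ranges: [-3.08, 3.08], [-0.75, 2.2], [0.22, 2.44], [-1.43, 4.57], [0, 2.65], [-2.85, 2.85]. Speed limits (rad/s): [2.79, 2.79, 3.14, 3.14, 3.14, 3.14].

### API

Orientations are given as a unit quaternion [x, y, z, w].
In Python, from station import manip gives the robot as it stands.
- The arm moves only by the shell command python3 -m handwheel 'ROWS' [FORCE]. ROWS is JSON, a list of rows, each a list of 7 numbers: the shift along the world's x, y, z in mm, then the turn, a rotation vector about the world's x, y, z in degrees, then the opening, from 0 (shut) to 1 (fully open). A call has exactly 10 rows; each row shifts and turns the commanded pose from where the row before left it; what a row does not reach is not made up. A row lasts 1/8 s, in which the tool goes at most 62.5 mm and 10.7 degrees, less where a joint would pass 70% of its speed; a pose out of reach is approached as far as the arm can. A call is refused whole if a number of a shift passes 62.5 or a number of a turn 10.7, either way. A call with a gripper value outside its range is refused whole. The fingers move at their own pace and stop on an object; FORCE is the grip in N (left out, the last holds). Time passes only in rows, so rows that do not move let the fingers close, or fill a call up. It gives the time, the measured TCP pose, the force, the opening and the grip force at its end, in the units of the state.
- manip.sense(): the state, without advancing time (a new reading comes with each control period).
- manip.snapshot(name): name is "scene" or "top"; returns the picture (384x512x3 uint8, red, green, blue); there is no depth.
- manip.get_calibration(name): a dict with "K" (3x3 intrinsics, pixels), "k1" (the pictures are not rectified: a ray, as slopes to the right and down, at radius r is drawn at 1 + k1 r^2 times it, then the intrinsics apply), "rvec" (rotation vector, rad) and "tvec" (3), from world to camera coordinates, as OpenCV has them. Camera axes: x right, y down, z forward; pixel columns grow to the right and rows downward; lengths in m; the calibration is good to about 2 mm. A picture is of the moment at which its call begins. get_calibration takes no time and is no camera call.
- manip.sign_off(): hands the job in; it is judged then, once.
The state is a dict: "t": time; "q": joint angles; "qd": joint speeds; "tau": joint torques, N m; "tcp_pos": TCP position; "tool_rot": TCP orientation; "force": force on the tool from outside, world axes, zero at the start; "ft_torque": the same for the moment, N m; "finger_gap": opening from 0.0 (shut) to 1.0 (fully open); "gripper_force": force on a finger pad.
Only numpy, scipy, OpenCV 4.12 (cv2) and the standard library are available. Lean on these libraries where they do the work, as an engineer would, in place of code of your own. Each camera call takes 0.05 s, during which the arm holds its last target. There are 200 camera calls.

## Working session

There is one attempt and no reset: what is moved stays moved. The work goes in short steps, Python scripts to look and compute and a shell command to move; the robot and the scene stay as the last step left them, time stands still between calls to the robot, and variables do not carry over. Pictures are saved under pics/ and viewed, at most 10 in all, crops included, and the job is handed in when it is done.

```bash
mkdir -p pics; cat > h.py <<'E'
import numpy as np, cv2
from station import manip
def cal(n):
    c=manip.get_calibration(n); R=cv2.Rodrigues(np.array(c['rvec'],float))[0]
    return np.array(c['K'],float),float(c['k1']),R,np.array(c['tvec'],float).ravel()
def ray(n,uv):
    K,k1,R,t=cal(n); d=(np.array([uv[0]-K[0,2],uv[1]-K[1,2]]))/[K[0,0],K[1,1]]
    s=d.copy()
    for _ in range(20): s=d/(1+k1*(s@s))
    return -R.T@t, R.T@np.array([s[0],s[1],1.])
def onz(n,uv,z):
    o,d=ray(n,uv); return o+d*(z-o[2])/d[2]
def proj(n,p):
    K,k1,R,t=cal(n); c=R@np.array(p,float)+t; s=c[:2]/c[2]; s=s*(1+k1*(s@s))
    return s*[K[0,0],K[1,1]]+K[:2,2]
def snap(n): return cv2.cvtColor(np.array(manip.snapshot(n)),cv2.COLOR_RGB2BGR)
E
python3 - <<'E'
from h import *
for n in ['scene','top']:
    im=snap(n); cv2.imwrite(f'pics/{n}0.png',im)
    K,k1,R,t=cal(n); print(n,K.tolist(),k1,(-R.T@t).round(3),R.round(2).tolist())
a=cv2.imread('pics/scene0.png');b=cv2.imread('pics/top0.png')
cv2.imwrite('pics/top0b.png',cv2.resize(b,(800,600),interpolation=cv2.INTER_CUBIC))
cv2.imwrite('pics/scene0b.png',cv2.resize(a,(800,600),interpolation=cv2.INTER_CUBIC))
print(manip.sense())
E
```

```text
scene [[390.37957618098744, 0.0, 260.1896916995318], [0.0, 390.37957618098744, 194.45006006277703], [0.0, 0.0, 1.0]] -0.09197889294029482 [1.115 0.314 1.017] [[-0.45, 0.89, -0.01], [0.77, 0.38, -0.51], [-0.45, -0.23, -0.86]]
top [[439.1020699039393, 0.0, 263.44916143246115], [0.0, 439.1020699039393, 190.9809840429484], [0.0, 0.0, 1.0]] -0.125011305707827 [0.414 0.063 1.243] [[-0.02, -1.0, 0.02], [-0.99, 0.02, -0.17], [0.17, -0.02, -0.99]]
{'t': 0.1, 'q': array([-1.36250242e+00,  5.28375474e-01,  1.43380254e+00, -1.50837037e-05,
        1.18139538e+00, -1.78500011e-01]), 'qd': array([-3.04060187e-04, -1.86097857e-03, -3.30688679e-03, -2.71390844e-04,
       -8.40657279e-04, -7.13481144e-06]), 'tau': array([ 3.36682251e-04, -4.43304348e+01, -1.78585982e+01, -1.96875817e-04,
        3.86167463e-03, -8.66893171e-07]), 'tcp_pos': array([ 0.23564843, -0.57816382,  0.23042105]), 'tool_rot': array([ 9.81355991e-01,  1.92196351e-01, -2.17265203e-05, -9.90152400e-04]), 'force': array([-0.01185794,  0.13237417, -0.409566  ]), 'ft_torque': array([-0.02161324, -0.00501559,  0.05072235]), 'gripper_force': 0.0, 'finger_gap': 0.9991662277586295}
```

View pics/top0b.png

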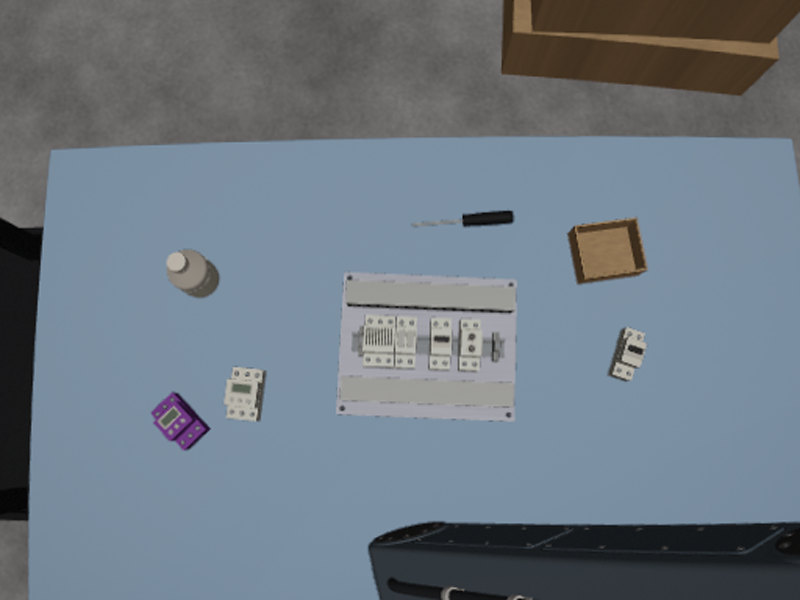

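View pics/scene0b.png

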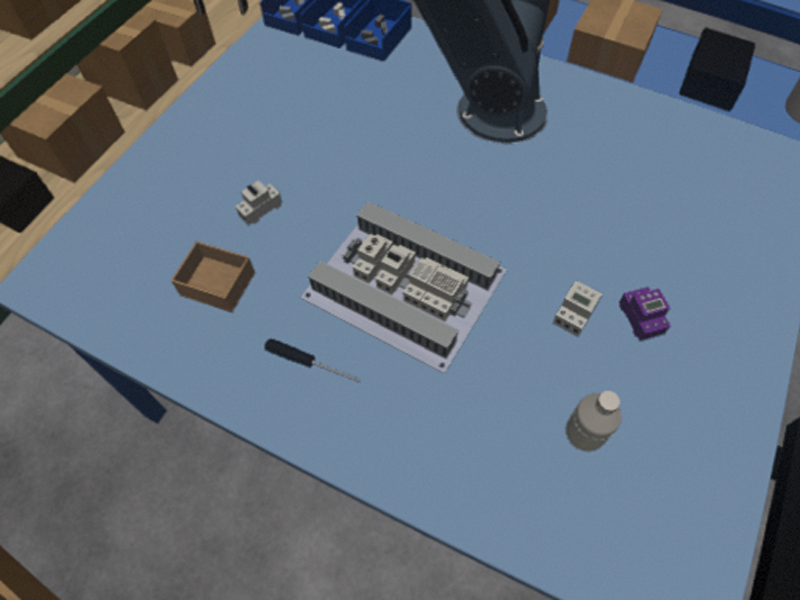

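White meter at (245,393)/800-scale in the top view, purple look-alike at (180,420). The white one beside the panel fits the description. The spare breaker is on the right at (628,354). From left to right, the rail carries the PSU, relay, breaker (dark toggle, 441,340) and timer (dials, 471,343).

```bash
python3 - <<'E'
from h import *
b=cv2.imread('pics/top0.png')
A=cv2.resize(b[165:275,210:340],None,fx=5,fy=5,interpolation=cv2.INTER_CUBIC)[:, :]
B=cv2.resize(b[225:280,135:180],None,fx=5,fy=5,interpolation=cv2.INTER_CUBIC)
h=np.zeros((600,800,3),np.uint8);A=A[:550,:570]
h[:A.shape[0],:A.shape[1]]=A;h[:B.shape[0],575:575+B.shape[1]]=B
B2=cv2.resize(cv2.imread('pics/scene0.png')[172:222,345:390],None,fx=5,fy=5,interpolation=cv2.INTER_CUBIC)
h[300:300+B2.shape[0],575:575+B2.shape[1]]=B2
cv2.imwrite('pics/c1.png',h)
hsv=cv2.cvtColor(b,cv2.COLOR_BGR2HSV)
for p in [(222,180),(222,250),(230,225),(250,190),(157,242),(157,260),(157,251),(100,250),(115,270)]: print(p,b[p[1],p[0]],hsv[p[1],p[0]])
E
```

```text
(222, 180) [159 162 161] [ 40   5 162]
(222, 250) [152 156 156] [ 30   7 156]
(230, 225) [117 119 120] [ 20   6 120]
(250, 190) [150 154 154] [ 30   7 154]
(157, 242) [171 181 184] [ 23  18 184]
(157, 260) [170 180 182] [ 25  17 182]
(157, 251) [114 124 121] [ 39  21 124]
(100, 250) [162 144 123] [104  61 162]
(115, 270) [131  68 114] [142 123 131]
```

View pics/c1.png

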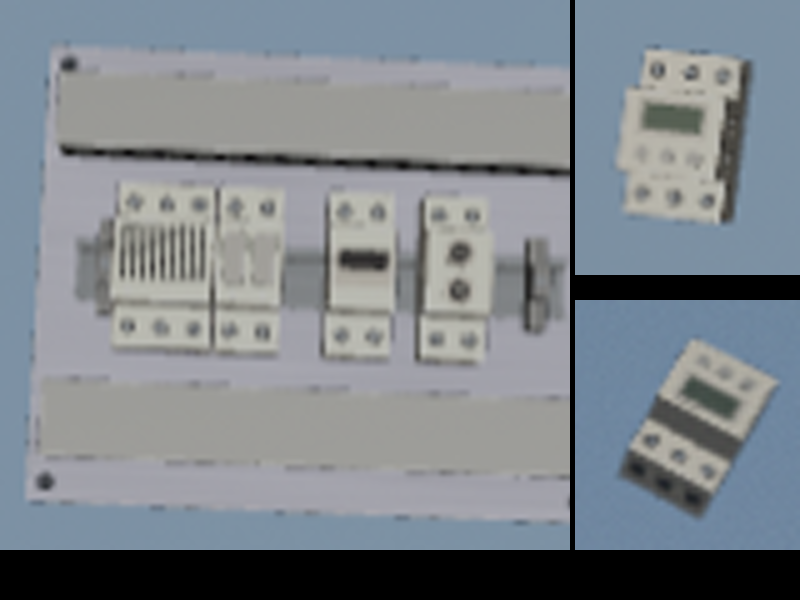

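```bash
cat >> h.py <<'E'
def panel(b=None):
    b=snap('top') if b is None else b
    hsv=cv2.cvtColor(b,cv2.COLOR_BGR2HSV)
    m=((hsv[...,1]<38)).astype(np.uint8); m[:, :200]=0; m[:, 350:]=0; m[:160]=0; m[285:]=0
    m=cv2.morphologyEx(m,cv2.MORPH_CLOSE,np.ones((7,7)))
    c=max(cv2.findContours(m,0,2)[0],key=cv2.contourArea)[:,0]
    P=np.array([onz('top',p,.004)[:2] for p in c])
    return cv2.minAreaRect((P*1000).astype(np.float32)),cv2.boundingRect(c)
E
python3 - <<'E'
from h import *
b=cv2.imread('pics/top0.png')
print(panel(b))
f=lambda u,v:((u+.5)/5-.5+210,(v+.5)/5-.5+165)
cs=[onz('top',f(*p),.004)[:2]*1000 for p in [(68,64),(45,481)]];print('screws',cs)
d=cs[0]-cs[1];th=np.arctan2(d[1],d[0]);print('yaw deg',np.degrees(th))
for n,p,z in [('brk',(363,258),.087),('tim',(459,270),.085),('rel',(250,259),.081),('psu',(163,252),.081)]: print(n,onz('top',f(*p),z)*1000)
g=lambda u,v:((u-575+.5)/5-.5+135,(v+.5)/5-.5+225)
Q=np.array([onz('top',g(*p),.0425)[:2]*1000 for p in [(645,50),(743,60),(722,221),(626,212)]]);print(Q,Q.mean(0))
N=np.array([onz('top',g(*p),.0705)[:2]*1000 for p in [(625,90),(725,97),(717,178),(617,168)]]);print(N,N.mean(0))
for q in (Q,N):
    e=(q[0]+q[1]-q[2]-q[3]);print(np.degrees(np.arctan2(e[1],e[0])),np.linalg.norm(e)/2, np.linalg.norm(q[0]+q[3]-q[1]-q[2])/2)
# scene check of meter nose: corners TL.. in scene crop
s=lambda u,v:((u-575+.5)/5-.5+345,(v-300+.5)/5-.5+172)
S=np.array([onz('scene',s(*p),.0705)[:2]*1000 for p in [(690,340),(778,382),(740,443),(655,400)]]);print(S,S.mean(0))
E
```

```text
(((542.487548828125, 10.830612182617188), (321.21466064453125, 261.19415283203125), 86.27613067626953), (215, 174, 116, 96))
screws [array([671.07033607, 152.08592598]), array([433.64953919, 167.39875181])]
yaw deg -3.690269689954199
brk [545.66536268  -9.02680875  87.        ]
tim [538.28447469 -60.00035655  85.        ]
rel [547.18648689  50.77441858  81.        ]
psu [551.95758538  96.96603994  81.        ]
[[507.65604611 355.98081389]
 [501.24845918 301.67037616]
 [414.1100561  312.73088876]
 [419.6638229  365.46733008]] [460.66959607 333.96235222]
[[484.25247705 359.71453843]
 [479.65522001 305.6664696 ]
 [436.79847967 309.69445542]
 [442.84668006 363.51982683]] [460.8882142  334.64882257]
-6.691579940439791 88.16591837800578 53.8565416115045
-5.311106664507354 42.31292763997096 54.19871971456151
[[437.49478806 312.11483587]
 [442.12516766 366.95163456]
 [490.51148625 359.61779274]
 [485.09669935 307.10601608]] [463.80703533 336.44756981]
```

```bash
python3 -m handwheel '[[30.2,51.8,-8,0,0,6.41,1],[30.2,51.8,-8,0,0,6.41,1],[30.2,51.8,-8,0,0,6.41,1],[30.2,51.8,-8,0,0,6.41,1],[30.2,51.8,-8,0,0,6.41,1],[30.2,51.8,-8,0,0,6.41,1],[30.2,51.8,-8,0,0,6.41,1],[30.2,51.8,-8,0,0,6.41,1],[30.2,51.8,-8,0,0,6.41,1],[30.2,51.8,-8,0,0,6.41,1]]' 30; python3 -c "
from h import *
s=manip.sense();print(s['tcp_pos'],s['tool_rot'],s['q'])"
```

```text
t: 1.35
tcp_pos: [0.5385, -0.059, 0.1508]
tool_rot: [0.729, 0.685, -0.0, -0.0]
force: [0.9, -1.2, 0.3]
finger_gap: 1.001
gripper_force: 0.0
[ 0.53849049 -0.05899491  0.15081472] [ 7.28516524e-01  6.85028216e-01 -1.16591957e-04 -6.21084062e-05] [-3.15407212e-01  5.28681887e-01  1.71949063e+00 -1.85948504e-04
  8.93641062e-01 -2.53779232e-01]
```

```bash
python3 -m handwheel '[[0,-1,-35,0,0,0,1],[0,0,-35,0,0,0,1],[0,0,-26,0,0,0,1],[0,0,0,0,0,0,1],[0,0,0,0,0,0,0.5],[0,0,0,0,0,0,0.4],[0,0,0,0,0,0,0.4],[0,0,0,0,0,0,0.4],[0,0,0,0,0,0,0.4],[0,0,0,0,0,0,0.4]]' 40; python3 - <<'E'
from h import *
a=snap('top')[175:265,210:340];b=snap('scene')[140:240,185:325]
h=np.vstack([cv2.resize(a,(520,360),interpolation=cv2.INTER_CUBIC)[:300],cv2.resize(b,(520,371))[:300]]);cv2.imwrite('pics/c2.png',h)
E
```

```text
t: 2.6
tcp_pos: [0.5392, -0.0622, 0.0568]
tool_rot: [0.73, 0.684, 0.001, 0.002]
force: [2.2, 0.4, 6.5]
finger_gap: 0.518
gripper_force: 42.5
```

View pics/c2.png

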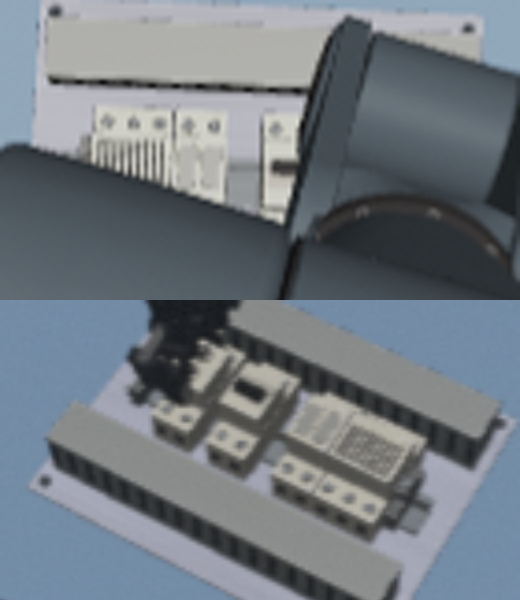

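```bash
python3 - <<'E'
from h import *
c=np.array([542.5,10.8]);t=np.radians(-3.72);R=np.array([[np.cos(t),-np.sin(t)],[np.sin(t),np.cos(t)]])
for n,u,v in [('tim',177,411),('brk',228,435),('rel',288,472),('psu',348,502)]:
    p=onz('scene',(185+u*140/520,140+(v-300)*100/371),.053)*1000; print(n,p,R.T@(p[:2]-c))
E
```

```text
tim [570.90501662 -60.51887478  53.        ] [ 32.97238257 -69.32567243]
brk [573.20852434 -13.06426684  53.        ] [ 32.19215141 -21.82159679]
rel [583.08457693  45.04446809  53.        ] [38.2772634  36.80546951]
psu [586.97904862  98.68088533  53.        ] [38.68356435 90.58155232]
```

```bash
python3 -m handwheel '[[0,0,1.5,0,0,0,0.4],[-0.2,-3,0,0,0,0,0.4],[-0.2,-3,0,0,0,0,0.4],[-0.2,-3,0,0,0,0,0.4],[-0.2,-3,0,0,0,0,0.4],[-0.2,-3,0,0,0,0,0.4],[-0.2,-3,0,0,0,0,0.4],[-0.2,-3,0,0,0,0,0.4],[0,0,0,0,0,0,0.4],[0,0,0,0,0,0,0.4]]' 40
```

```text
t: 3.95
tcp_pos: [0.5378, -0.0826, 0.0569]
tool_rot: [0.73, 0.684, 0.001, 0.001]
force: [4.5, 2.1, -2.4]
finger_gap: 0.527
gripper_force: 43.6
```

```bash
python3 -m handwheel '[[-0.1,-1.5,0,0,0,0,0.4],[-0.1,-1.5,0,0,0,0,0.4],[-0.1,-1.5,0,0,0,0,0.4],[0,-1,0,0,0,0,0.4],[0,0,0,0,0,0,0.4],[0,0,0,0,0,0,0.4],[0,0,0,0,0,0,0.4],[0,0,0,0,0,0,0.4],[0,0,0,0,0,0,0.4],[0,0,0,0,0,0,0.4]]' 40
```

```text
t: 5.2
tcp_pos: [0.5375, -0.0869, 0.0569]
tool_rot: [0.73, 0.683, 0.002, 0.0]
force: [6.0, 7.2, -2.4]
finger_gap: 0.516
gripper_force: 43.6
```

```bash
python3 -m handwheel '[[-0.1,-1,0,0,0,0,0.4],[-0.1,-1,0,0,0,0,0.4],[0,-1,0,0,0,0,0.4],[0,0,0,0,0,0,0.4],[0,0,0,0,0,0,0.4],[0,0,0,0,0,0,0.4],[0,0,0,0,0,0,0.4],[0,0,0,0,0,0,0.4],[0,0,0,0,0,0,0.4],[0,0,0,0,0,0,0.4]]' 40
```

```text
t: 6.45
tcp_pos: [0.5374, -0.0872, 0.0569]
tool_rot: [0.73, 0.683, 0.003, -0.001]
force: [8.4, 16.2, -1.6]
finger_gap: 0.515
gripper_force: 43.7
```

```bash
python3 -m handwheel '[[0.5,2.2,0,0,0,0,0.4],[0,0,0,0,0,0,1],[0,0,0,0,0,0,1],[0,0,0,0,0,0,1],[0,0,0,0,0,0,1],[0,0,25,0,0,0,1],[0,0,25,0,0,0,1],[1.7,26,0,0,0,0,1],[1.8,26,0,0,0,0,1],[1.8,26.5,0,0,0,0,1]]' 40; python3 -m handwheel '[[0,0,0,0,0,0,1],[0,0,-25,0,0,0,1],[0,0,-26,0,0,0,1],[0,0,0,0,0,0,1],[0,0,0,0,0,0,0.4],[0,0,0,0,0,0,0.4],[0,0,0,0,0,0,0.4],[0,0,0,0,0,0,0.4],[0,0,0,0,0,0,0.4],[0,0,0,0,0,0,0.4]]' 40
```

```text
t: 7.7
tcp_pos: [0.5416, -0.0102, 0.107]
tool_rot: [0.73, 0.683, 0.0, 0.0]
force: [0.2, -0.3, 0.1]
finger_gap: 1.004
gripper_force: 0.0
t: 8.95
tcp_pos: [0.5426, -0.011, 0.057]
tool_rot: [0.73, 0.684, 0.001, 0.001]
force: [0.4, -1.0, 7.1]
finger_gap: 0.517
gripper_force: 41.4
```

```bash
python3 -m handwheel '[[0,0,1.5,0,0,0,0.4],[-0.3,-4.5,0,0,0,0,0.4],[-0.3,-4.5,0,0,0,0,0.4],[-0.3,-4.5,0,0,0,0,0.4],[-0.3,-4.5,0,0,0,0,0.4],[-0.3,-4.5,0,0,0,0,0.4],[-0.3,-4.5,0,0,0,0,0.4],[-0.3,-4.5,0,0,0,0,0.4],[-0.2,-3,0,0,0,0,0.4],[0,0,0,0,0,0,0.4]]' 40; python3 -m handwheel '[[-0.1,-1.5,0,0,0,0,0.4],[-0.1,-1.5,0,0,0,0,0.4],[0,-1,0,0,0,0,0.4],[0,-1,0,0,0,0,0.4],[0,-1,0,0,0,0,0.4],[0,0,0,0,0,0,0.4],[0,0,0,0,0,0,0.4],[0,0,0,0,0,0,0.4],[0,0,0,0,0,0,0.4],[0,0,0,0,0,0,0.4]]' 40
```

```text
t: 10.2
tcp_pos: [0.5403, -0.0448, 0.0571]
tool_rot: [0.73, 0.683, 0.001, 0.0]
force: [4.0, 3.1, -5.2]
finger_gap: 0.52
gripper_force: 43.4
t: 11.45
tcp_pos: [0.54, -0.0506, 0.0571]
tool_rot: [0.73, 0.684, 0.001, 0.0]
force: [4.2, 3.6, -5.5]
finger_gap: 0.518
gripper_force: 43.4
```

```bash
python3 -m handwheel '[[0,-1,0,0,0,0,0.4],[0,-1,0,0,0,0,0.4],[0,-1,0,0,0,0,0.4],[0,0,0,0,0,0,0.4],[0,0,0,0,0,0,0.4],[0,0,0,0,0,0,0.4],[0,0,0,0,0,0,0.4],[0,0,0,0,0,0,0.4],[0,0,0,0,0,0,0.4],[0,0,0,0,0,0,0.4]]' 40
```

```text
t: 12.7
tcp_pos: [0.5399, -0.0514, 0.0571]
tool_rot: [0.73, 0.683, 0.002, -0.001]
force: [6.0, 10.8, -4.9]
finger_gap: 0.515
gripper_force: 43.5
```

```bash
python3 -m handwheel '[[0.5,1.5,0,0,0,0,0.4],[0,0,0,0,0,0,1],[0,0,0,0,0,0,1],[0,0,0,0,0,0,1],[0,0,0,0,0,0,1],[0,0,25,0,0,0,1],[0,0,25,0,0,0,1],[2.1,34.2,0,0,0,0,1],[2.2,34.2,0,0,0,0,1],[2.2,34.2,0,0,0,0,1]]' 40; python3 -m handwheel '[[0,0,0,0,0,0,1],[0,0,-25,0,0,0,1],[0,0,-25.5,0,0,0,1],[0,0,0,0,0,0,1],[0,0,0,0,0,0,0.4],[0,0,0,0,0,0,0.4],[0,0,0,0,0,0,0.4],[0,0,0,0,0,0,0.4],[0,0,0,0,0,0,0.4],[0,0,1,0,0,0,0.4]]' 40
```

```text
t: 13.95
tcp_pos: [0.5462, 0.0507, 0.1075]
tool_rot: [0.73, 0.683, 0.0, 0.0]
force: [0.2, -0.0, -0.2]
finger_gap: 0.999
gripper_force: 0.0
t: 15.2
tcp_pos: [0.5466, 0.0498, 0.0581]
tool_rot: [0.73, 0.684, 0.0, 0.001]
force: [0.8, -1.6, -5.2]
finger_gap: 0.518
gripper_force: 41.4
```

Now the relay, about 65 mm.

```bash
python3 -m handwheel '[[-0.4,-6,0,0,0,0,0.4],[-0.4,-6,0,0,0,0,0.4],[-0.4,-6,0,0,0,0,0.4],[-0.4,-6,0,0,0,0,0.4],[-0.4,-6,0,0,0,0,0.4],[-0.4,-6,0,0,0,0,0.4],[-0.4,-6,0,0,0,0,0.4],[-0.4,-6,0,0,0,0,0.4],[-0.4,-6,0,0,0,0,0.4],[0,0,0,0,0,0,0.4]]' 40; python3 -m handwheel '[[-0.1,-2,0,0,0,0,0.4],[-0.1,-2,0,0,0,0,0.4],[-0.1,-1.5,0,0,0,0,0.4],[-0.1,-1.5,0,0,0,0,0.4],[-0.1,-1.5,0,0,0,0,0.4],[0,-1,0,0,0,0,0.4],[0,0,0,0,0,0,0.4],[0,0,0,0,0,0,0.4],[0,0,0,0,0,0,0.4],[0,0,0,0,0,0,0.4]]' 40
```

```text
t: 16.45
tcp_pos: [0.543, -0.0052, 0.058]
tool_rot: [0.73, 0.684, -0.0, 0.001]
force: [1.6, 0.3, 5.1]
finger_gap: 0.52
gripper_force: 42.6
t: 17.7
tcp_pos: [0.5425, -0.0135, 0.058]
tool_rot: [0.73, 0.684, 0.0, 0.0]
force: [2.5, 3.5, 5.3]
finger_gap: 0.518
gripper_force: 42.6
```

```bash
python3 -m handwheel '[[-0.1,-1,0,0,0,0,0.4],[-0.1,-1,0,0,0,0,0.4],[0,-1,0,0,0,0,0.4],[0,-1,0,0,0,0,0.4],[0,0,0,0,0,0,0.4],[0,0,0,0,0,0,0.4],[0,0,0,0,0,0,0.4],[0,0,0,0,0,0,0.4],[0,0,0,0,0,0,0.4],[0,0,0,0,0,0,0.4]]' 40
```

```text
t: 18.95
tcp_pos: [0.5423, -0.0152, 0.058]
tool_rot: [0.73, 0.683, 0.001, -0.001]
force: [3.6, 11.2, 5.1]
finger_gap: 0.518
gripper_force: 42.6
```

```bash
python3 -m handwheel '[[0.2,1.5,0,0,0,0,0.4],[0,0,0,0,0,0,1],[0,0,0,0,0,0,1],[0,0,0,0,0,0,1],[0,0,0,0,0,0,1],[0,0,30,0,0,0,1],[0,0,40,0,0,0,1],[-10,44,0,0,0,-0.5,1],[-10,44,0,0,0,-0.5,1],[-10,44,0,0,0,-0.5,1]]' 40; python3 -m handwheel '[[-10,44,0,0,0,-0.5,1],[-10,44,0,0,0,-0.5,1],[-10,44,0,0,0,0,1],[-10,44,0,0,0,0,1],[-10,43,0,0,0,0,1],[0,0,0,0,0,0,1],[0,0,0,0,0,0,1],[0,0,0,0,0,0,1],[0,0,0,0,0,0,1],[0,0,0,0,0,0,1]]'
python3 - <<'E'
from h import *
a=snap('top');b=snap('scene')
h=np.zeros((600,800,3),np.uint8)
A=cv2.resize(a[190:250,220:330],None,fx=5,fy=5,interpolation=cv2.INTER_CUBIC);h[:300,:550]=A
B=cv2.resize(b[140:220,215:325],None,fx=3.7,fy=3.7,interpolation=cv2.INTER_CUBIC);h[300:596,:407]=B
C=cv2.resize(b[150:225,330:430],None,fx=3.9,fy=3.9,interpolation=cv2.INTER_CUBIC);h[305:305+C.shape[0],410:800]=C[:,:390]
cv2.imwrite('pics/c3.png',h)
E
```

```text
t: 20.2
tcp_pos: [0.5117, 0.1169, 0.128]
tool_rot: [0.739, 0.674, 0.0, 0.0]
force: [0.4, 0.3, -0.2]
finger_gap: 0.999
gripper_force: 0.0
t: 21.45
tcp_pos: [0.4624, 0.3343, 0.1278]
tool_rot: [0.745, 0.667, -0.0, -0.0]
force: [0.6, 0.0, 0.4]
finger_gap: 1.0
gripper_force: 0.0
```

View pics/c3.png

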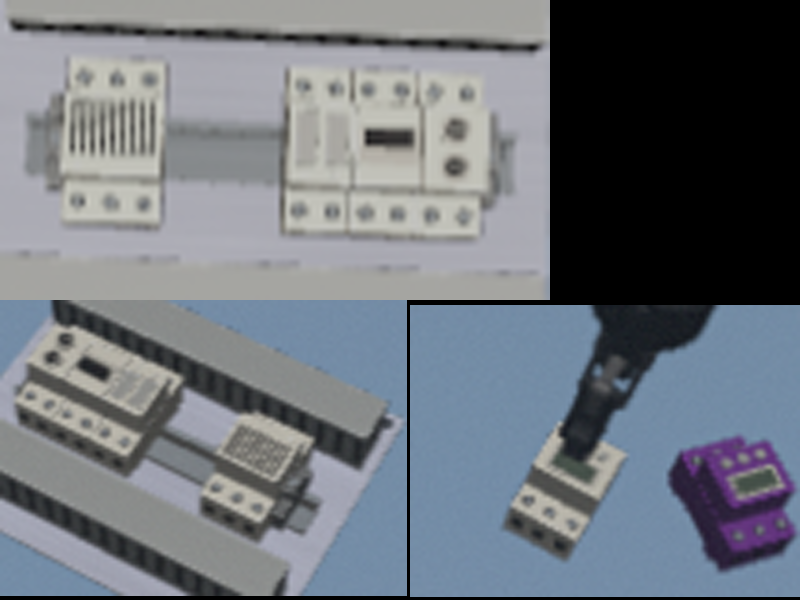

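```bash
python3 - <<'E'
from h import *
f=lambda u,v:((u+.5)/5-.5+220,(v+.5)/5-.5+190)
c=np.array([543.7,10.8]);t=np.radians(-3.72);R=np.array([[np.cos(t),-np.sin(t)],[np.sin(t),np.cos(t)]])
for n,u,v,z in [('psu r',163,140,.081),('rel l',286,150,.081),('tim r',493,150,.081),('railfar',225,121,.019),('railnear',225,184,.019)]:
    p=onz('top',f(u,v),z)[:2]*1000; print(n,p,R.T@(p-c))
E
python3 -m handwheel '[[0,0,-30,0,0,0,1],[0,0,-30,0,0,0,1],[0,0,-20,0,0,0,1],[0,0,0,0,0,0,1],[0,0,0,0,0,0,0.4],[0,0,0,0,0,0,0.4],[0,0,0,0,0,0,0.4],[0,0,0,0,0,0,0.4],[0,0,0,0,0,0,0.4],[0,0,0,0,0,0,0.4]]' 80
```

```text
psu r [544.41886579  70.51488463] [-3.15698892 59.63570772]
rel l [537.59076908   5.25291011] [-5.73646021 -5.93177317]
tim r [ 534.93694662 -105.30893146] [  -1.21136782 -116.43284613]
railfar [561.29295353  35.90771226] [15.92688123 26.19625323]
railnear [525.88084771  36.79109005] [-19.46792652  24.78020959]
t: 22.8
tcp_pos: [0.4631, 0.3355, 0.0493]
tool_rot: [0.745, 0.668, 0.001, 0.0]
force: [0.6, 1.1, 5.8]
finger_gap: 0.509
gripper_force: 83.3
```

```bash
python3 -m handwheel '[[0,0,12,0,0,0,0.4],[0,0,50,0,0,1.3,0.4],[0,0,50,0,0,1.3,0.4],[14.8,-42.7,0,0,0,0,0.4],[14.8,-42.7,0,0.19,2.99,0,0.4],[14.8,-42.7,0,0.19,2.99,0,0.4],[14.8,-42.7,0,0.19,2.99,0,0.4],[14.8,-42.7,0,0.19,2.99,0,0.4],[14.8,-42.7,0,0.19,2.99,0,0.4],[14.8,-42.7,0,0.19,2.99,0,0.4]]' 80
python3 -m handwheel '[[0,0,0,0,0,0,0.4],[0,0,0,0,0,0,0.4],[0,0,-9,0,0,0,0.4],[0,0,-20,0,0,0,0.4],[0,0,0,0,0,0,0.4],[0,0,0,0,0,0,0.4],[0,0,0,0,0,0,0.4],[0,0,0,0,0,0,0.4],[0,0,0,0,0,0,0.4],[0,0,0,0,0,0,0.4]]'
cat > st.py <<'E'
from h import *
from scipy.spatial.transform import Rotation as Ro
def st():
    s=manip.sense();c=np.array([543.8,10.8]);t=np.radians(-3.72);R=np.array([[np.cos(t),-np.sin(t)],[np.sin(t),np.cos(t)]])
    p=s['tcp_pos']*1000;P=R.T@(p[:2]-c)
    M=Ro.from_quat(s['tool_rot']).as_matrix();z=M[:,2];y=M[:,1]
    print('panel x,y',P.round(2),'z',p[2].round(2),'tooly',y.round(4),'tilt',np.degrees(np.arcsin(-z[:2]@R[:,0])).round(2),np.degrees(np.arcsin(-z[:2]@R[:,1])).round(2),'F',(R.T@s['force'][:2]).round(1),s['force'][2].round(1),'T',s['ft_torque'].round(2))
    th=np.arcsin(-z[:2]@R[:,0]);C,S=np.cos(th),np.sin(th)
    d=np.array([17.5-P[0],18.25-p[2]]);print('brim edge mid in meter',(C*d[0]-S*d[1]).round(2),(S*d[0]+C*d[1]+49.3).round(2))
if __name__=='__main__':st()
E
python3 - <<'E'
from st import *
st();a=snap('top');b=snap('scene')
h=np.zeros((600,800,3),np.uint8)
A=cv2.resize(a[180:250,220:330],None,fx=4,fy=4,interpolation=cv2.INTER_CUBIC);h[:280,:440]=A
B=cv2.resize(b[120:220,215:325],None,fx=5,fy=5,interpolation=cv2.INTER_CUBIC)[:600,:];h=np.zeros((500,800,3),np.uint8);h[:,:550]=B;h[:140,550:770]=cv2.resize(A,(220,140))
cv2.imwrite('pics/c4.png',h)
E
```

```text
t: 24.05
tcp_pos: [0.5658, 0.0347, 0.16]
tool_rot: [0.72, 0.676, -0.107, -0.115]
force: [1.1, 0.2, -3.2]
finger_gap: 0.506
gripper_force: 82.6
t: 25.3
tcp_pos: [0.5658, 0.036, 0.1309]
tool_rot: [0.72, 0.676, -0.107, -0.114]
force: [0.1, 0.2, -2.6]
finger_gap: 0.505
gripper_force: 82.5
panel x,y [20.27 26.62] z 130.93 tooly [ 0.9493 -0.0605 -0.3084] tilt 17.96 0.02 F [0.1 0.2] -2.6 T [-0.04 -0.28  0.02]
brim edge mid in meter 32.12 -58.75
```

View pics/c4.png

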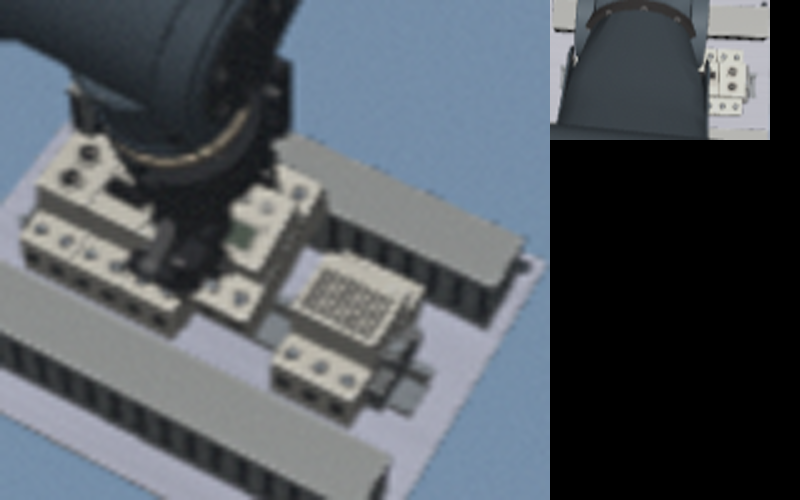

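```bash
python3 - <<'E'
from h import *
c=np.array([543.8,10.8]);t=np.radians(-3.72);R=np.array([[np.cos(t),-np.sin(t)],[np.sin(t),np.cos(t)]])
f=lambda u,v:((u+.5)/5-.5+215,(v+.5)/5-.5+120)
for u,v,z in [(257,325,.1105),(260,272,.1441),(296,198,.1580),(418,298,.081),(352,425,.053)]:
    p=onz('scene',f(u,v),z)[:2]*1000; print(u,v,R.T@(p-c))
E
```

```text
257 325 [57.9324333  60.11991079]
260 272 [46.34098501 55.18205816]
296 198 [ 3.10070195 52.71983945]
418 298 [-19.66899553 121.46501443]
352 425 [ 57.5985658  122.02181212]
```

```bash
python3 -m handwheel '[[0.7,0.4,-12,0,0,0,0.4],[0,0,-12,0,0,0,0.4],[0,0,-12,0,0,0,0.4],[0,0,-10,0,0,0,0.4],[0,0,-7,0,0,0,0.4],[0,0,-5,0,0,0,0.4],[0,0,-4,0,0,0,0.4],[0,0,-3,0,0,0,0.4],[0,0,-1.8,0,0,0,0.4],[0,0,0,0,0,0,0.4]]' ; python3 st.py
```

```text
t: 26.65
tcp_pos: [0.5664, 0.0365, 0.064]
tool_rot: [0.72, 0.676, -0.107, -0.114]
force: [0.1, -0.6, -2.1]
finger_gap: 0.508
gripper_force: 82.6
panel x,y [20.86 27.11] z 64.03 tooly [ 0.9493 -0.0604 -0.3087] tilt 17.98 0.03 F [ 0.1 -0.6] -2.1 T [-0.01 -0.32  0.01]
brim edge mid in meter 10.93 4.72
```

```bash
python3 -m handwheel '[[-1.5,0.1,0,0,0,0,0.4],[-1.5,0.1,0,0,0,0,0.4],[-1,0.1,0,0,0,0,0.4],[-1,0.1,0,0,0,0,0.4],[-1,0,0,0,0,0,0.4],[0,0,0,0,0,0,0.4],[0,0,0,0,0,0,0.4],[0,0,0,0,0,0,0.4],[0,0,0,0,0,0,0.4],[0,0,0,0,0,0,0.4]]' ; python3 st.py
```

```text
t: 27.9
tcp_pos: [0.5604, 0.0369, 0.064]
tool_rot: [0.72, 0.676, -0.107, -0.114]
force: [0.1, -0.5, -3.0]
finger_gap: 0.502
gripper_force: 82.7
panel x,y [14.88 27.14] z 63.99 tooly [ 0.9493 -0.0604 -0.3086] tilt 17.98 0.02 F [ 0.2 -0.5] -3.0 T [-0.05 -0.35 -0.07]
brim edge mid in meter 16.61 6.61
```

```bash
python3 -m handwheel '[[-0.5,0,0,0,0,0,0.4],[-0.5,0,0,0,0,0,0.4],[-0.5,0,0,0,0,0,0.4],[0,0,0,0,0,0,0.4],[0,0,0,0,0,0,0.4],[0,0,0,0,0,0,0.4],[0,0,0,0,0,0,0.4],[0,0,0,0,0,0,0.4],[0,0,0,0,0,0,0.4],[0,0,0,0,0,0,0.4]]' ; python3 st.py
```

```text
t: 29.15
tcp_pos: [0.5599, 0.0368, 0.0641]
tool_rot: [0.72, 0.676, -0.106, -0.113]
force: [4.1, 1.1, -4.9]
finger_gap: 0.511
gripper_force: 82.7
panel x,y [14.37 27.02] z 64.07 tooly [ 0.95   -0.0604 -0.3063] tilt 17.84 0.02 F [4.  1.3] -4.9 T [ 0.1  -1.49  0.04]
brim edge mid in meter 17.02 6.65
```

```bash
python3 -m handwheel '[[-1.3,0.1,-0.3,-0.13,-1.99,0,0.4],[-1.3,0.1,-0.3,-0.13,-1.99,0,0.4],[-1.3,0.1,-0.3,-0.13,-1.99,0,0.4],[-1.55,0.1,-0.5,-0.13,-1.99,0,0.4],[-1.55,0.1,-0.5,-0.13,-1.99,0,0.4],[-1.55,0.1,-0.5,-0.13,-1.99,0,0.4],[0,0,0,0,0,0,0.4],[0,0,0,0,0,0,0.4],[0,0,0,0,0,0,0.4],[0,0,0,0,0,0,0.4]]' 110; python3 st.py
```

```text
t: 30.4
tcp_pos: [0.55, 0.0374, 0.0623]
tool_rot: [0.728, 0.683, -0.037, -0.039]
force: [2.2, -0.7, 6.7]
finger_gap: 0.501
gripper_force: 117.1
panel x,y [ 4.5  26.93] z 62.26 tooly [ 0.9923 -0.0629 -0.1063] tilt 6.1 0.05 F [ 2.2 -0.6] 6.7 T [-0.09 -0.18  0.1 ]
brim edge mid in meter 17.6 6.92
```

```bash
python3 -m handwheel '[[-1.2,0.1,-0.7,-0.13,-1.99,0,0.4],[-1.2,0.1,-0.7,-0.13,-1.99,0,0.4],[-1.2,0.1,-0.7,-0.13,-1.99,0,0.4],[0,0,-0.7,0,0,0,0.4],[0,0,0,0,0,0,0.4],[0,0,0,0,0,0,0.4],[0,0,0,0,0,0,0.4],[0,0,0,0,0,0,0.4],[0,0,0,0,0,0,0.4],[0,0,0,0,0,0,0.4]]' 110; python3 st.py
```

```text
t: 31.65
tcp_pos: [0.5456, 0.0376, 0.06]
tool_rot: [0.729, 0.684, -0.002, -0.001]
force: [-2.5, -2.2, 12.8]
finger_gap: 0.502
gripper_force: 117.8
panel x,y [ 0.05 26.89] z 60.0 tooly [ 0.998  -0.0631 -0.0033] tilt 0.19 0.06 F [-2.4 -2.4] 12.8 T [-0.22  0.05  0.06]
brim edge mid in meter 17.59 7.6
```

```bash
python3 -m handwheel '[[0,0,-1,-0.06,-1,0,0.4],[0,0,-1,0,0,0,0.4],[0,0,-1,0,0,0,0.4],[0,0,0,0,0,0,0.4],[0,0,0,0,0,0,0.4],[0,0,0,0,0,0,0.4],[0,0,0,0,0,0,0.4],[0,0,0,0,0,0,0.4],[0,0,0,0,0,0,0.4],[0,0,0,0,0,0,0.4]]' 110; python3 st.py;python3 -m handwheel '[[0,0,1.5,0.06,1,0,0.4],[0,0,1.5,0,0,0,0.4],[0,0,1,0,0,0,0.4],[0,0,1,0,0,0,0.4],[0,0,1,0,0,0,0.4],[0,0,0,0,0,0,0.4],[0,0,0,0,0,0,0.4],[0,0,0,0,0,0,0.4],[0,0,0,0,0,0,0.4],[0,0,0,0,0,0,0.4]]'; python3 st.py
```

```text
t: 32.9
tcp_pos: [0.5451, 0.0377, 0.0599]
tool_rot: [0.729, 0.684, 0.004, 0.005]
force: [-4.7, -0.1, 34.8]
finger_gap: 0.5
gripper_force: 121.0
panel x,y [-0.4  26.88] z 59.91 tooly [ 0.9979 -0.0629  0.0136] tilt -0.78 0.06 F [-4.6 -0.4] 34.8 T [-0.15  1.57 -0.03]
brim edge mid in meter 17.33 7.4
t: 34.15
tcp_pos: [0.5457, 0.038, 0.0613]
tool_rot: [0.729, 0.684, -0.001, -0.001]
force: [-0.3, 0.7, -8.7]
finger_gap: 0.5
gripper_force: 115.6
panel x,y [ 0.12 27.3 ] z 61.26 tooly [ 0.998  -0.0635 -0.0029] tilt 0.17 0.02 F [-0.3  0.7] -8.7 T [ 0.11 -0.03 -0.  ]
brim edge mid in meter 17.5 6.34
```

```bash
python3 -m handwheel '[[0,0,-1.2,0,0,0,0.4],[0,0,0,0,0,0,0.4],[0,0,0,0,0,0,1],[0,0,0,0,0,0,1],[0,0,0,0,0,0,1],[0,0,0,0,0,0,1],[0,0,15,0,0,0,1],[0,0,30,0,0,0,1],[0,0,40,0,0,0,1],[-50,0,20,0,0,0,1]]'; python3 -m handwheel '[[-50,50,0,0,0,0,1],[-50,50,0,0,0,0,1],[0,50,0,0,0,0,1],[0,50,0,0,0,0,1],[0,50,0,0,0,0,1],[0,50,0,0,0,0,1],[0,0,0,0,0,0,1],[0,0,0,0,0,0,1],[0,0,0,0,0,0,1],[0,0,0,0,0,0,1]]'
python3 - <<'E'
from h import *
a=snap('top');b=snap('scene')
h=np.zeros((600,700,3),np.uint8)
h[:300,:550]=cv2.resize(a[190:250,220:330],None,fx=5,fy=5,interpolation=cv2.INTER_CUBIC)
h[300:596,:407]=cv2.resize(b[140:220,215:325],None,fx=3.7,fy=3.7,interpolation=cv2.INTER_CUBIC)
h[350:542,420:676]=cv2.resize(a,(256,192),interpolation=cv2.INTER_AREA)
cv2.imwrite('pics/c5.png',h)
E
```

```text
t: 35.4
tcp_pos: [0.502, 0.0369, 0.1691]
tool_rot: [0.729, 0.684, 0.003, 0.005]
force: [-1.0, 0.3, -0.5]
finger_gap: 0.999
gripper_force: 0.0
t: 36.65
tcp_pos: [0.4085, 0.325, 0.1657]
tool_rot: [0.73, 0.684, -0.001, -0.0]
force: [-0.2, -0.2, 0.0]
finger_gap: 1.0
gripper_force: 0.0
```

View pics/c5.png

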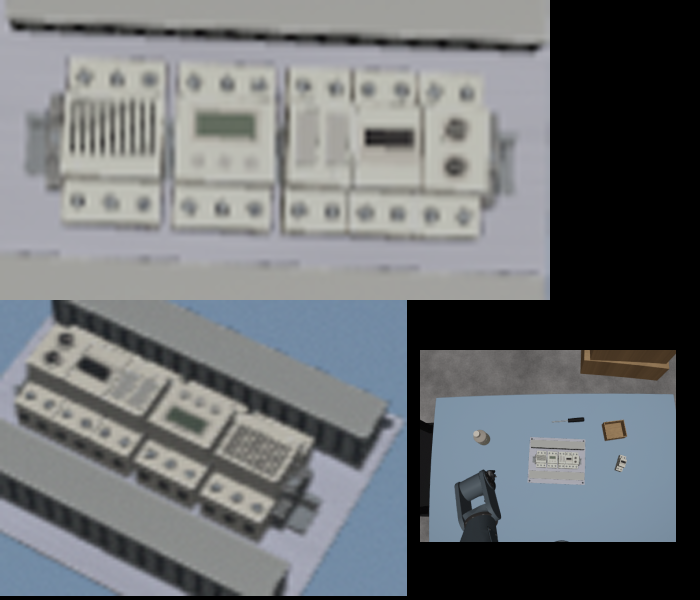

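```bash
python3 -c "
from station import manip
print(manip.sign_off())"
```

```text
the job is handed in; nothing more can be done
None
```

I slid the timer, breaker and relay one at a time and closed them up against the end clamp. The meter is clipped flat on the rail beside the power supply with about 6 mm either side, and I let go and handed the job in at about 37 s; I judged the latch snapped from the forces and the last picture.

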